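# Shut the lime dispenser and hold its slide open at the mark

## Robot

A 6-joint arm with a two-finger parallel gripper is mounted at the origin on the work surface. World frame = base frame: x ahead of the robot, y to its left, z up, the work surface at z = 0. Lengths are in m, angles in rad, forces in N, time in s.
With the tool pointing down it reaches from about 0.25 to 0.8 m from the base axis. Payload 8.5 kg.
Tool frame: the origin (TCP) lies at the very end of the fingers, on their centre line; the grasp point (between the pads) lies 19 mm behind it; y points along the fingers, z is the direction in which the jaws open and shut, and the axes are right-handed (so a half turn about y gives the same grasp; the last joint's range is limited). The gripper opens to 85 mm and grips with 20 to 120 N. Pads are 22 mm wide; open, the fingers measure 114 mm over their backs; the gripper's body (76 mm by 85 mm) begins 54 mm behind the grasp point. The pads swing forward as they close: fully open they stand 13 mm farther back than shut.
Start: joints at [-1.186, 0.238, -0.013, 1.319, 0, 1.571], TCP at [0.197, -0.487, 0.194] pointing down, gripper open.
Joint ranges: [-2.66, 2.66], [-1.03, 1.9], [-1.14, 1.46], [-1.82, 2.27], [-1.45, 1.34], [-3.14, 3.14]. Speed limits (rad/s): [2.22, 2.22, 2.79, 3.14, 3.14, 3.14].

## Interface

Orientations are given as a unit quaternion [x, y, z, w].
In Python, from station import r gives the robot as it stands.
- The arm moves only by the tool step_arm, never from a script. Its argument "increments" is one flat list of numbers, 5 for each row, row after row: the closure, from -1 (fully open) to 1 (shut), so that 0 is half open, then the shift along the tool's x, y, z each as a share of 300 mm, from -1 to 1, then the turn about the tool's y as a share of 45 degrees, from -1 to 1. In form: [fingers, dx, dy, dz, twist, fingers, dx, dy, dz, twist, ...]. A call has 1 to 20 rows; each row shifts and turns the commanded pose from where the row before left it, along the tool's axes as they then stand; what a row does not reach is not made up. A row lasts 1/10 s, in which the tool goes at most 50 mm and 8.59 degrees, less where a joint would pass 70% of its speed; a pose out of reach is approached as far as the arm can. A call with a number of a shift or a turn outside -1 to 1 is refused whole. A call with a gripper value outside its range is refused whole. The fingers move at their own pace and stop on an object; "grip_force" is the grip in N (left out, the last holds). Time passes only in rows, so rows that do not move let the fingers close. It gives the time, the measured TCP pose, the force and the opening at its end, in the units of the state.
- r.state(): the state, without advancing time (a new reading comes with each control period).
- r.snapshot(name): name is "scene" or "side" or "wrist"; returns a dict with "color" (420x560x3 uint8, blue, green, red), "fx", "fy", "cx", "cy" (pixels), "k1" (the pictures are not rectified: a ray, as slopes to the right and down, at radius r is drawn at 1 + k1 r^2 times it, then the intrinsics apply), "origin" and "rotation" of the camera in the world. Camera axes: x right, y up, looking along -z (the intrinsics and any distortion apply to the point x, -y, -z); pixel columns grow to the right and rows downward; lengths in m; the calibration is good to about 2 mm. A picture is of the moment at which its call begins. There is no depth.
- r.close_job(): hands the job in, once; it reports no verdict.
Trained networks look in a picture, given as the dict that the camera call returned (one of the last four; its "shot" number tells which), for a name from the list of things; names that differ only in an ending like _2 or _b are one class to them, and where a whole thing is asked for, a point or a joint stands for the part that bears it (a point fixed in the world has none). Each returns a list of dicts, best first, with "p" (0 to 1); they miss things now and then, are a little off and sometimes report something else, mostly with a low value. They report only what shows in the picture. A call takes as long as a camera call.
- r.boxes_of(label, picture): "rect" ([left, top, right, bottom] as shares, 0 to 1, of the picture: columns of its width, rows of its height, round what is visible of it).
The state is a dict: "clock": time; "q": joint angles; "dq": joint speeds; "joint_efforts": joint torques, N m; "tcp_pos": TCP position; "eef_rot": TCP orientation; "contact_force": force on the tool from outside, world axes, zero at the start; "torque": the same for the moment, N m; "grip_width": finger opening in m.
Only numpy, scipy, OpenCV 4.12 (cv2) and the standard library are available. Lean on these libraries where they do the work, as an engineer would, in place of code of your own. Each camera call takes 0.05 s, during which the arm holds its last target.

## Task

The lime dispenser on the food truck's counter has just been refilled: first press its lid fully shut, then pull the spring-return slide out by its black grip until the grip stands level with the green marks, so that both limes run down into the catch tray. Keep holding the grip at the marks: the program finishes while the robot is still holding the slide there. Leave the sauce bottle, the jar and the beaker alone.

Things in the scene. Friction and masses are not known exactly. Their poses are not given: they have to be found in the camera images.
- dispenser: Steel lime dispenser, fixed; place varies, yaw 1.2 to 1.95 rad. Origin on the counter under its lime shaft's centre, z up. The slide pulls out to its own -x; chute and catch tray on its -y side. Low housing: x -60 to 110, y -48 to 48 mm, 109 mm high; on it the square shaft, x and y -34 to 34 mm, up to 210 mm, clear wall on the -y side. Two fixed side rails run beside the slide out to x = -245 mm.
- lid (a joint): Hinge of the flat steel lid, rad: 0 fully shut, 1.3 fully open; starts 0.5 to 1.0. Lid 80 mm long, 78 wide, 6 thick, plus a red tab 10 mm longer at its free end, which points to the dispenser's -x and swings up as it opens. The hinge line lies along the dispenser's y. Stiff (0.22 N m): it stays where left; a few newtons on its upper face shut it.
- lid_hinge (a point): Point of the hinge line at the lid's upper face (shut), mid-width, 216 mm above the counter, 40 mm to +x of the shaft's centre.
- lid_edge (a point): Middle of the lid's free edge, on its upper face, 80 mm from the hinge; moves with the lid.
- slide (a joint): Pull-out of the slide, m: 0 fully in (its start), stop at 0.085; 0.060 with the grip level with the green marks, where its opening lies under the shaft and the limes drop through. A spring pulls it back in: about 2 N at the start, 9 N at the marks; let go, it shuts.
- grip (a point): Black upright grip of the slide: plate 14 mm thick (dispenser's x), 60 wide (y), 101 to 153 mm above the counter, on the flat slide (top at 101 mm, 76 wide). Point at its middle, 135 mm up; at the start 150 mm to -x of the dispenser's origin, 83 mm clear of the housing, 93 of the shut lid's tab. Taken from above, fingers on its -x and +x faces. Moves with the slide.
- mark (a point): Where point grip lies with the slide out at the marks: between two green marks (12 mm long along x, top 103 mm up) on the fixed side rails (y +-45 mm, 8 wide, top 99 mm up). 210 mm to -x of the dispenser's origin, 135 mm above the counter. Does not move with the slide.
- tray (a point): Middle of the floor of the open catch tray, 12 mm above the counter and 118 mm to the dispenser's -y. Tray: inside 100 mm (x) by 140 mm (y), walls 55 mm high. Fixed to the dispenser.
- lime_a: Green lime, a ball 50 mm in diameter, origin at its centre; starts lowest in the shaft, on the slide.
- lime_b: Green lime, a ball 50 mm in diameter, origin at its centre; starts in the shaft on top of the other.
- sauce: Red sauce bottle with a white cap, 56 mm across, 170 mm high, standing; origin at the centre of its underside. Leave it alone.
- pickles: Green glass jar with a white cap, 72 mm across, 100 mm high, standing; origin at the centre of its underside. Leave it alone.
- beaker: Orange open beaker, 76 mm across the rim, 110 mm high, standing; origin at the centre of its underside. Leave it alone.

How it is judged:
By the outcome, as a careful person would: the job done as asked, in the order asked, and still so for the second after the job is handed in, while the arm keeps its last pose, push and grip.
It also fails if it takes over 48 s, if anything falls off the work surface, if the arm or the gripper's body presses on something with over 40 N, if the wrist force passes 120 N, or if a joint passes its speed limit or range.

## Working session

There is one attempt and no reset: what is moved stays moved. The work goes in short steps, Python scripts to look and compute and a tool call to move; the robot and the scene stay as the last step left them, time stands still between calls to the robot, and variables do not carry over. Pictures are saved under pics/ and viewed, and the job is handed in when it is done.

Besides the shell and the picture viewer there is one more tool, called after "Emit:" by a JSON object that holds its "fn" and its "kwargs", one argument or row to a line. step_arm: Moves the arm, as the interface text tells. Its arguments: {"type":"object","properties":{"increments":{"type":"array"},"grip_force":{"type":"number"}},"required":["increments"]}

```bash
mkdir -p pics; cat > h.py <<'E'
from station import r
import numpy as np, cv2, pickle
def snap(n,f):
    s=r.snapshot(n); cv2.imwrite('pics/'+f+'.png',s['color']); pickle.dump(s,open('pics/'+f+'.pkl','wb')); return s
E
python3 - <<'E'
from h import *
s=r.state(); print({k:np.round(v,4).tolist() for k,v in s.items()})
for n in ['scene','side','wrist']:
    p=snap(n,n+'0'); print(n,{k:(np.round(v,4).tolist()) for k,v in p.items() if k!='color'})
    for l in ['dispenser','lid','grip','slide','sauce','pickles','beaker','tray','lime_a']:
        try: print(l,[(round(b['p'],2),(np.array(b['rect'])*[560,420,560,420]).round(0).tolist()) for b in r.boxes_of(l,p)][:2])
        except Exception as e: print(l,e)
E
```

```text
{'clock': 0.0, 'q': [-1.186, 0.2388, -0.0142, 1.3192, 0.0, 1.5708], 'dq': [0.0014, -0.0002, -0.0002, -0.0018, 0.001, -0.0002], 'joint_efforts': [0.0004, -53.878, 34.6433, 0.0185, 0.0, 0.0], 'tcp_pos': [0.1969, -0.4862, 0.1932], 'eef_rot': [-0.1353, 0.6946, -0.6936, 0.1351], 'contact_force': [-0.023, 0.3387, -0.4444], 'torque': [-0.0099, -0.0258, 0.0019], 'grip_width': 0.0855}
scene {'fx': 422.6724, 'fy': 422.6724, 'cx': 283.0323, 'cy': 206.8306, 'k1': 0.012, 'origin': [1.2628, 0.003, 1.1669], 'rotation': [0.2209, 0.2087, 0.6652, 0.682], 'shot': 1}
dispenser [(0.68, [215.0, 154.0, 334.0, 276.0])]
lid [(0.59, [295.0, 158.0, 315.0, 189.0])]
grip [(0.64, [244.0, 178.0, 281.0, 213.0]), (0.47, [216.0, 162.0, 334.0, 278.0])]
slide [(0.7, [245.0, 178.0, 283.0, 210.0])]
sauce [(0.9, [134.0, 169.0, 157.0, 204.0]), (0.56, [216.0, 157.0, 334.0, 272.0])]
pickles [(0.92, [388.0, 209.0, 419.0, 241.0])]
beaker [(0.68, [134.0, 249.0, 168.0, 290.0])]
tray [(0.74, [216.0, 155.0, 331.0, 274.0]), (0.61, [131.0, 250.0, 169.0, 287.0])]
lime_a [(0.67, [290.0, 178.0, 305.0, 191.0])]
side {'fx': 485.6465, 'fy
[... 161 characters left out ...]
er [(0.73, [228.0, 194.0, 363.0, 320.0])]
lid [(0.69, [272.0, 194.0, 307.0, 240.0])]
grip [(0.57, [314.0, 209.0, 343.0, 249.0])]
slide [(0.8, [315.0, 209.0, 341.0, 252.0])]
sauce [(0.8, [381.0, 151.0, 406.0, 203.0])]
pickles [(0.91, [180.0, 333.0, 215.0, 385.0])]
beaker [(0.92, [297.0, 145.0, 316.0, 185.0]), (0.56, [315.0, 210.0, 340.0, 248.0])]
tray [(0.69, [226.0, 196.0, 365.0, 319.0])]
lime_a []
wrist {'fx': 293.4069, 'fy': 293.4069, 'cx': 277.5875, 'cy': 210.5948, 'k1': -0.0478, 'origin': [0.2608, -0.4612, 0.375], 'rotation': [-0.1142, 0.0768, -0.5535, 0.8214], 'shot': 3}
dispenser []
lid []
grip []
slide []
sauce [(0.85, [263.0, 0.0, 311.0, 14.0])]
pickles []
beaker []
tray []
lime_a []
```

```bash
python3 - <<'E'
import cv2
a=cv2.imread('pics/scene0.png')[135:300,120:430]; cv2.imwrite('pics/sc.png',cv2.resize(a,None,fx=2.58,fy=2.58,interpolation=3))
a=cv2.imread('pics/side0.png')[140:390,170:430]; cv2.imwrite('pics/sd.png',cv2.resize(a,None,fx=2.4,fy=2.4,interpolation=3))
E
```

```text
(no output)
```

View pics/sc.png

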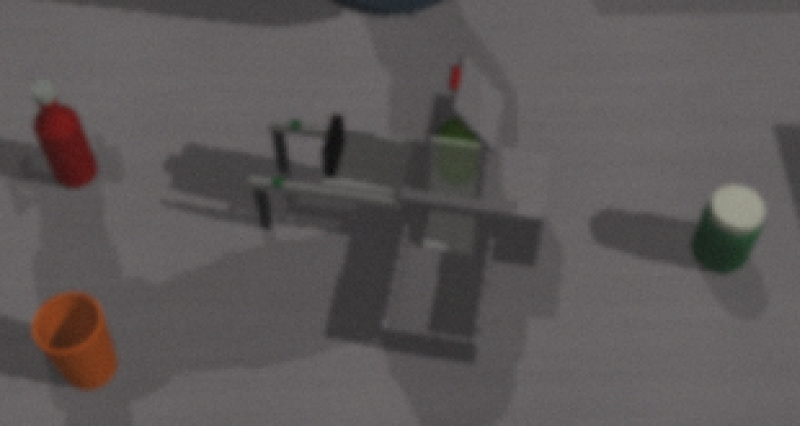

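View pics/sd.png

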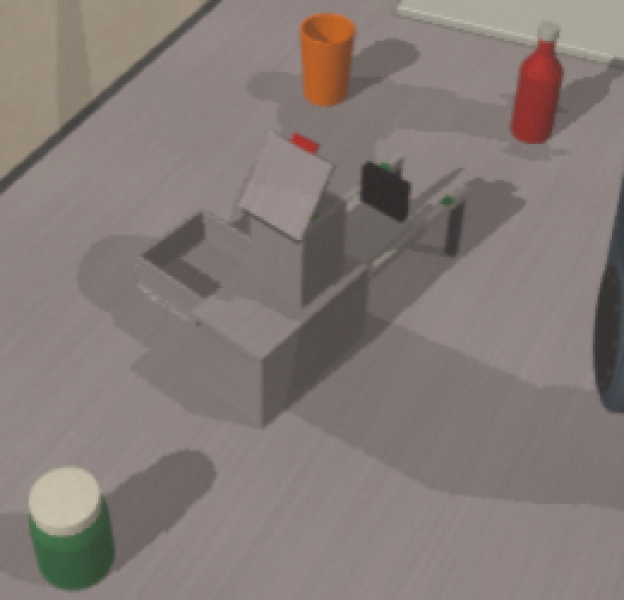

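View pics/scene0.png

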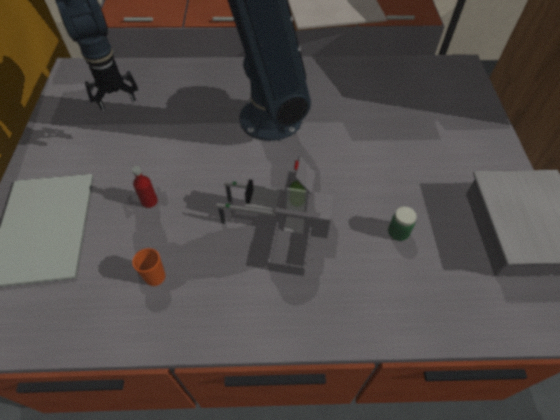

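```bash
cat > fit.py <<'E'
from h import *
from scipy.optimize import least_squares
from scipy.spatial.transform import Rotation as R
def proj(s,P):
    p=R.from_quat(s['rotation']).inv().apply(np.atleast_2d(P)-s['origin'])
    a=p[:,0]/-p[:,2]; b=-p[:,1]/-p[:,2]; k=1+s['k1']*(a*a+b*b)
    return np.c_[s['cx']+s['fx']*a*k, s['cy']+s['fy']*b*k]
def lidpt(th,l,y,up=0): return [.040-l*np.cos(th)+0*up, y, .216+l*np.sin(th)]
def D2W(v,P): 
    return R.from_euler('z',v[2]).apply(np.atleast_2d(P))+[v[0],v[1],0]
E
cat > run1.py <<'E'
from fit import *
sc=pickle.load(open('pics/scene0.pkl','rb')); sd=pickle.load(open('pics/side0.pkl','rb'))
A=[((295,125),(-.21,.045,.103)),((278,183),(-.21,-.045,.103)),((543,220),(.11,-.048,.109)),((535,265),(.11,-.048,0))]
B=[((384,168),(-.21,-.045,.103)),((447,201),(-.21,.045,.103)),((264,358),(.11,.048,.109)),((262,427),(.11,.048,0)),((303,305),(.034,.034,.109)),
 ((241,205),(.04,-.039,.216)),((300,235),(.04,.039,.216))]
ua=np.array([p for p,_ in A])/2.58+[120,135]; ub=np.array([p for p,_ in B])/2.4+[170,140]
lid=np.array([(272,133),(333,165)])/2.4+[170,140]; tab=np.array([[305,143]])/2.4+[170,140]
def f(v):
    return np.r_[(proj(sc,D2W(v,[q for _,q in A]))-ua).ravel(),(proj(sd,D2W(v,[q for _,q in B]))-ub).ravel(),
     (proj(sd,D2W(v,[lidpt(v[3],.08,-.039),lidpt(v[3],.08,.039)]))-lid).ravel()]
s=least_squares(f,[.5,0,1.57,.7],loss='soft_l1'); v=s.x
print(v); print(f(v).reshape(-1,2).round(1).tolist())
for n,P in dict(grip=(-.15,0,.135),mark=(-.21,0,.135),edge=lidpt(v[3],.08,0)).items():
    w=D2W(v,[P]); print(n,w.round(4),proj(sc,w).round(1),proj(sd,w).round(1))
w=D2W(v,[lidpt(v[3],.09,0)]); print('tab',proj(sc,w),(proj(sc,w)-[120,135])*2.58,(proj(sd,w)-[170,140])*2.4)
# obstacles: ground points
def ground(s,u,z=0):
    g=least_squares(lambda q:(proj(s,[[q[0],q[1],z]])-u)[0],[.5,0]).x; return g
for n,b in dict(sauce=(134,169,157,204),pick=(388,209,419,241),beak=(134,249,168,290)).items(): print(n,ground(sc,((b[0]+b[2])/2,(b[1]+b[3])/2),.06))
E
python3 run1.py
```

```text
[0.49118877 0.07716547 1.37531327 0.97068934]
[[-0.0, -1.5], [-0.2, -1.6], [0.1, -1.4], [-0.2, -0.0], [-0.6, -1.3], [-0.2, -1.2], [-1.3, 0.6], [-0.2, 1.0], [-1.1, 1.7], [-0.0, -1.6], [0.9, 0.9], [-0.3, -2.7], [0.6, -2.0]]
grip [[ 0.4621 -0.07    0.135 ]] [[249.  189.3]] [[330.1 217.4]]
mark [[ 0.4504 -0.1288  0.135 ]] [[230.1 186.6]] [[343.4 206.5]]
edge [[0.4902 0.0721 0.282 ]] [[297.3 164. ]] [[295.9 199.6]]
tab [[295.3334486  161.70261525]] [[452.3602974   68.89274734]] [[306.24215589 133.50769136]]
sauce [ 0.38505705 -0.41757735]
pick [0.55488741 0.40940755]
beak [ 0.69139988 -0.35301814]
```

```bash
cat > mv.py <<'E'
from fit import *
import sys
V=np.load('v.npy') if __import__('os').path.exists('v.npy') else np.array([0.4912,0.0772,1.3753])
def plan(P_d=None,P_w=None):
    s=r.state(); M=R.from_quat(s['eef_rot']).as_matrix()
    w=D2W(V,[P_d])[0] if P_d is not None else np.array(P_w)
    d=w-s['tcp_pos']; t=M.T@d/.3
    # twist: align tool z axis with dispenser x (mod pi); rotate about tool y
    dx=np.array([np.cos(V[2]),np.sin(V[2]),0]); l=M.T@dx; a=np.arctan2(l[0],l[2]); a=(a+np.pi/2)%np.pi-np.pi/2
    # tool axes after turn a about y, total shift in those
    M2=M@R.from_euler('y',a).as_matrix()
    print('tcp',np.round(s['tcp_pos'],4),'clock',round(s['clock'],2),'F',np.round(s['contact_force'],1),'w',round(s['grip_width'],4),'q',np.round(s['q'],2))
    print('target',w.round(4),'twist share',(a/np.radians(45)).round(3),'shift share now-axes',t.round(3),'after twist',(M2.T@d/.3).round(3))
    print('axes cols',M.round(3).tolist())
E
python3 -c "
from mv import *
plan([0.005,0,.33])"
```

```text
tcp [ 0.197  -0.4865  0.1937] clock 1.5 F [ 0.2 -0.5 -0.6] w 0.0855 q [-1.19  0.24 -0.01  1.32  0.    1.57]
target [0.4922 0.0821 0.33  ] twist share 0.739 shift share now-axes [-1.623 -0.454 -1.388] after twist [-0.597 -0.454 -2.051]
axes cols [[-0.927, -0.0, 0.375], [-0.375, 0.0, -0.927], [-0.0, -1.0, -0.0]]
```

Emit:
{"fn": "step_arm", "kwargs": {
  "increments": [0,0,-0.115,0,0.185,0,0,-0.115,0,0.185,0,0,-0.115,0,0.185,0,0,-0.115,0,0.185,1,-0.037,0,-0.128,0,1,-0.037,0,-0.128,0,1,-0.037,0,-0.128,0,1,-0.037,0,-0.128,0,1,-0.037,0,-0.128,0,1,-0.037,0,-0.128,0,1,-0.037,0,-0.128,0,1,-0.037,0,-0.128,0,1,-0.037,0,-0.128,0,1,-0.037,0,-0.128,0]
}}

```text
clock: 2.9
tcp_pos: [0.3813, -0.1301, 0.332]
eef_rot: [-0.07, -0.704, 0.704, 0.069]
contact_force: [1.2, -1.3, 0.5]
grip_width: 0.0001
```

```bash
python3 -c "
from mv import *
plan([0.005,0,.33])
s=snap('wrist','w1');print(s['origin'],s['rotation'])
s=snap('scene','s1')
a=s['color'][135:300,180:430];cv2.imwrite('pics/s1c.png',cv2.resize(a,None,fx=3,fy=3,interpolation=3))
"
```

```text
tcp [ 0.3813 -0.1301  0.332 ] clock 2.9 F [ 1.2 -1.3  0.5] w 0.0001 q [-0.33  0.01  0.07  1.63  0.    3.01]
target [0.4922 0.0821 0.33  ] twist share -0.001 shift share now-axes [-0.224  0.007 -0.766] after twist [-0.225  0.007 -0.766]
axes cols [[-0.981, 0.001, -0.195], [0.195, -0.0, -0.981], [-0.001, -1.0, 0.0]]
[ 0.44860658 -0.14400418  0.51325595] [ 0.08722948 -0.10582261  0.76576237 -0.62833159]
```

View pics/w1.png

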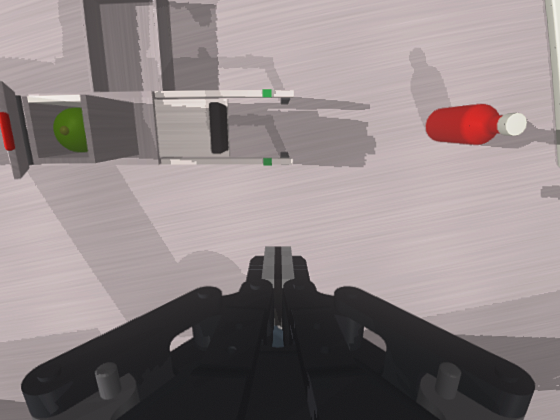

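View pics/s1c.png

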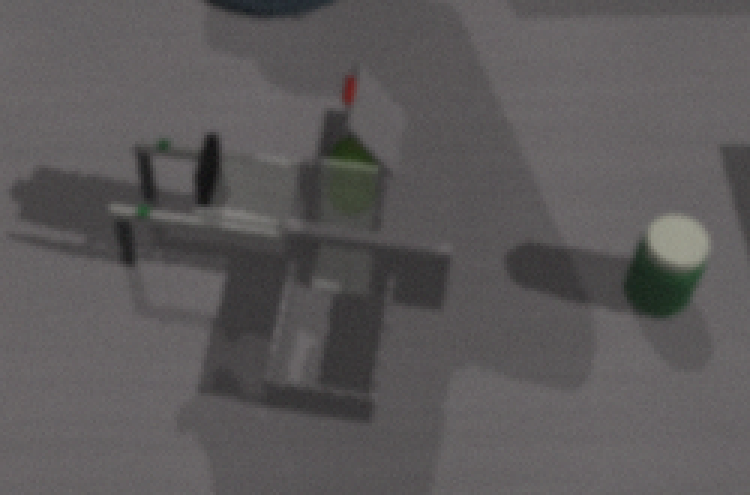

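```bash
python3 - <<'E'
import cv2
a=cv2.imread('pics/w1.png')[60:210,0:310]; cv2.imwrite('pics/w1c.png',cv2.resize(a,None,fx=2.58,fy=2.58,interpolation=3))
E
python3 - <<'E'
from fit import *
w=pickle.load(open('pics/w1.pkl','rb'));v=[.49119,.07717,1.3753]
for P in [(-.21,.045,.103),(-.21,-.045,.103),(-.06,-.048,.109),(-.06,.048,.109),(-.157,-.03,.153),(-.143,-.03,.153),(-.143,.03,.153),lidpt(.97,.09,0),lidpt(.97,.08,.039),lidpt(.97,.08,-.039),(-.245,.045,.099),(-.034,-.034,.21),(-.034,.034,.21)]:
  print(np.round(P,3),proj(w,D2W(v,[P])).round(1),((proj(w,D2W(v,[P]))-[0,60])*2.58).round(0))
E
```

```text
[-0.21   0.045  0.103] [[266.5 162.4]] [[688. 264.]]
[-0.21  -0.045  0.103] [[265.8  93.8]] [[686.  87.]]
[-0.06  -0.048  0.109] [[150.8  92.1]] [[389.  83.]]
[-0.06   0.048  0.109] [[158.1 165.6]] [[408. 272.]]
[-0.157 -0.03   0.153] [[218.8 102.8]] [[564. 110.]]
[-0.143 -0.03   0.153] [[206.8 102.9]] [[534. 111.]]
[-0.143  0.03   0.153] [[209.8 154.8]] [[541. 245.]]
[-0.011  0.     0.29 ] [[ -0.3 133.9]] [[ -1. 191.]]
[-0.005  0.039  0.282] [[ 12.8 181.8]] [[ 33. 314.]]
[-0.005 -0.039  0.282] [[-8.  82.2]] [[-21.  57.]]
[-0.245  0.045  0.099] [[291.5 162.1]] [[752. 263.]]
[-0.034 -0.034  0.21 ] [[84.9 96.1]] [[219.  93.]]
[-0.034  0.034  0.21 ] [[ 95.1 164.5]] [[245. 270.]]
```

View pics/w1c.png

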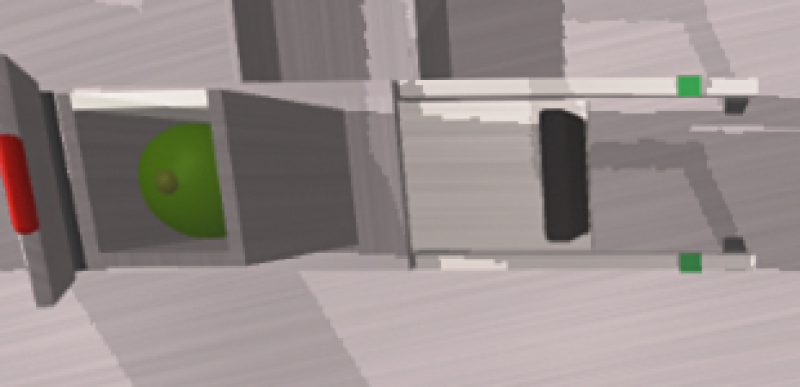

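```bash
cat >> run1.py <<'E'
print('---- joint')
w=pickle.load(open('pics/w1.pkl','rb'))
C=[((689,86),(-.21,-.045,.103)),((690,263),(-.21,.045,.103)),((398,82),(-.06,-.048,.109)),((411,270),(-.06,.048,.109)),((540,110),(-.143,-.03,.153)),((545,241),(-.143,.03,.153)),((222,91),(-.034,-.034,.21)),((245,265),(-.034,.034,.21))]
uc=(np.array([p for p,_ in C])+.5)/2.58-.5+[0,60]
def g(v): return np.r_[(proj(w,D2W(v,[q for _,q in C]))-uc).ravel()*1.,f(v)*.6]
def gw(v): return g(np.r_[v,.97])[:16]
s=least_squares(g,v,loss='soft_l1'); v=s.x; print(v,g(v).reshape(-1,2).round(1).tolist())
s=least_squares(gw,v[:3]); print('wrist only',s.x,gw(s.x).reshape(-1,2).round(1).tolist())
np.save('v.npy',s.x*.6+v[:3]*.4)
print(proj(w,D2W(v,[lidpt(v[3],.08,.039),lidpt(v[3],.08,-.039)])))
E
python3 run1.py
```

```text
[0.49118877 0.07716547 1.37531327 0.97068934]
[[-0.0, -1.5], [-0.2, -1.6], [0.1, -1.4], [-0.2, -0.0], [-0.6, -1.3], [-0.2, -1.2], [-1.3, 0.6], [-0.2, 1.0], [-1.1, 1.7], [-0.0, -1.6], [0.9, 0.9], [-0.3, -2.7], [0.6, -2.0]]
grip [[ 0.4621 -0.07    0.135 ]] [[249.  189.3]] [[330.1 217.4]]
mark [[ 0.4504 -0.1288  0.135 ]] [[230.1 186.6]] [[343.4 206.5]]
edge [[0.4902 0.0721 0.282 ]] [[297.3 164. ]] [[295.9 199.6]]
tab [[295.3334486  161.70261525]] [[452.3602974   68.89274734]] [[306.24215589 133.50769136]]
sauce [ 0.38505705 -0.41757735]
pick [0.55488741 0.40940755]
beak [ 0.69139988 -0.35301814]
---- joint
[0.49237025 0.07561681 1.37284519 0.96002051] [[0.1, 0.0], [0.2, 0.1], [-2.2, -0.5], [-0.2, 0.3], [-1.0, -0.4], [-0.2, 0.8], [0.3, -0.4], [1.3, 0.8], [-0.3, -0.8], [-0.4, -0.9], [-0.2, -0.6], [-0.4, 0.2], [-0.3, -1.0], [-0.2, -0.9], [-0.9, -0.1], [-0.2, 0.2], [-0.8, 0.7], [-0.1, -1.3], [0.4, 0.2], [-0.1, -1.9], [0.4, -1.5]]
wrist only [0.49280325 0.07528834 1.36908461] [[0.4, 0.3], [0.2, 0.3], [-1.9, -0.7], [-0.2, 0.1], [-0.7, -0.4], [-0.1, 0.9], [0.6, -0.8], [1.4, 0.4]]
[[ 14.89221696 179.98528362]
 [ -5.49704354  80.17765617]]
```

Emit:
{"fn": "step_arm", "kwargs": {
  "increments": [1,0,0,0,-0.185,1,0,0,0,-0.185,1,0,0,0,-0.185,1,0,0,0,-0.185,1,0,0,0,-0.185,1,0,0,0,-0.185,1,0,0,0,-0.185,1,0,0,0,-0.185,1,0,0,0,-0.185,1,0,0,0,-0.185,1,0,0,0,-0.185,1,0,0,0,-0.185,1,0,0,0,-0.185,1,0,0,0,-0.185,1,0,0,0,-0.185,1,0,0,0,-0.185,1,0,0,0,-0.185,1,0,0,0,-0.185,1,0,0,0,-0.185,1,0,0,0,-0.185]
}}

```text
clock: 5.0
tcp_pos: [0.3806, -0.1322, 0.3319]
eef_rot: [0.691, -0.15, 0.15, -0.691]
contact_force: [0.2, -0.3, -0.3]
grip_width: -0.0001
```

```bash
python3 -c "
from mv import *
plan([0.012,0,.33])
"
```

```text
tcp [ 0.3806 -0.1322  0.3319] clock 5.0 F [ 0.2 -0.3 -0.3] w -0.0001 q [-0.33  0.02  0.07  1.63 -0.    0.09]
target [0.495  0.0872 0.33  ] twist share -0.288 shift share now-axes [0.045 0.006 0.824] after twist [0.228 0.006 0.793]
axes cols [[0.91, -0.0, 0.414], [-0.414, -0.0, 0.91], [0.0, -1.0, -0.0]]
```

Emit:
{"fn": "step_arm", "kwargs": {
  "increments": [1,0,0,0,-0.144,1,0,0,0,-0.144,1,0.0326,0,0.1133,0,1,0.0326,0,0.1133,0,1,0.0326,0,0.1133,0,1,0.0326,0,0.1133,0,1,0.0326,0,0.1133,0,1,0.0326,0,0.1133,0,1,0.0326,0,0.1133,0,1,0,0,0,0]
}}

```text
clock: 6.0
tcp_pos: [0.498, 0.0896, 0.3308]
eef_rot: [-0.703, 0.072, -0.071, 0.704]
contact_force: [-0.3, -0.6, 0.5]
grip_width: 0.0
```

```bash
python3 -c "
from mv import *
plan([0.005,0,.25])
s=snap('wrist','w2')
s=snap('side','d2')
a=s['color'][150:340,200:430];cv2.imwrite('pics/d2c.png',cv2.resize(a,None,fx=3,fy=3,interpolation=3))
"
```

```text
tcp [0.498  0.0896 0.3308] clock 6.0 F [-0.3 -0.6  0.5] w 0.0 q [0.18 0.2  0.28 1.65 0.   0.38]
target [0.4936 0.0803 0.25  ] twist share -0.004 shift share now-axes [-0.008  0.269 -0.033] after twist [-0.008  0.269 -0.033]
axes cols [[0.979, -0.001, 0.202], [-0.202, 0.001, 0.979], [-0.001, -1.0, 0.0]]
```

View pics/w2.png

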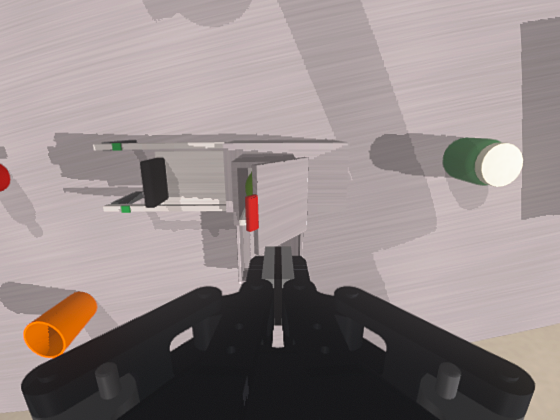

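View pics/d2c.png

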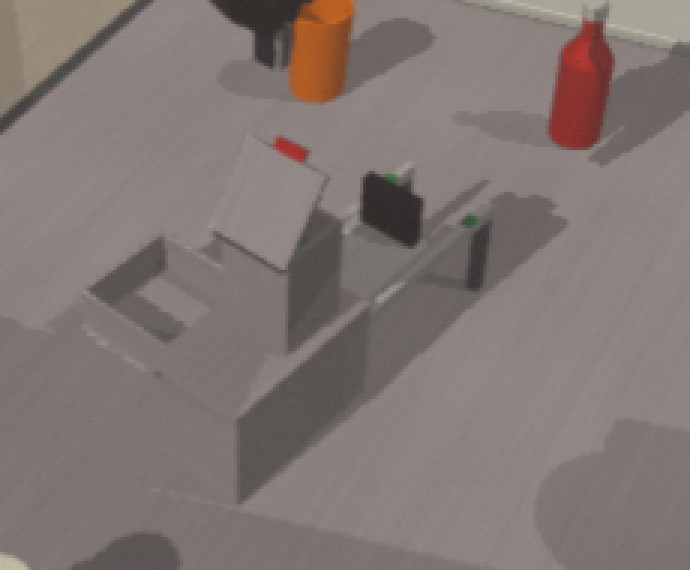

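Emit:
{"fn": "step_arm", "kwargs": {
  "increments": [1,-0.004,0.1,-0.012,0,1,-0.004,0.09,-0.012,0,1,0,0.0167,-0.01,0,1,0,0.0167,-0.01,0,1,0,0.0167,-0.01,0,1,0,0.0167,-0.01,0,1,0,0.0167,-0.01,0,1,0,0.0167,-0.01,0,1,0,0.0167,-0.01,0,1,0,0.0167,-0.01,0]
}}

```text
clock: 7.1
tcp_pos: [0.4881, 0.0547, 0.2365]
eef_rot: [0.705, -0.072, 0.074, -0.702]
contact_force: [-6.4, -18.6, 22.7]
grip_width: 0.0004
```

```bash
python3 -c "
from mv import *
plan([-.025,0,.216])
s=snap('side','d3')
a=s['color'][100:340,200:430];cv2.imwrite('pics/d3c.png',cv2.resize(a,None,fx=2.5,fy=2.5,interpolation=3))
"
```

```text
tcp [0.4881 0.0547 0.2365] clock 7.1 F [ -6.4 -18.6  22.7] w 0.0004 q [ 0.12  0.17  0.    1.4  -0.    0.32]
target [0.4877 0.0509 0.216 ] twist share -0.009 shift share now-axes [ 0.001  0.069 -0.012] after twist [ 0.001  0.069 -0.012]
axes cols [[0.979, 0.003, 0.206], [-0.206, -0.005, 0.979], [0.004, -1.0, -0.004]]
```

View pics/d3c.png

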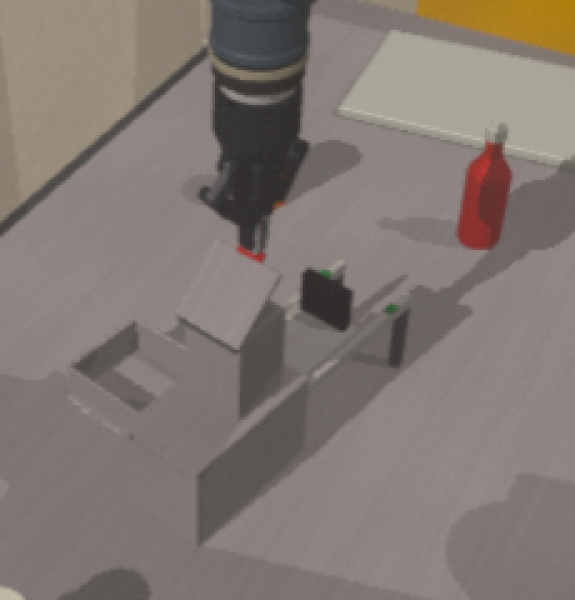

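```bash
python3 -c "
from mv import *
s=snap('wrist','w3')
s=snap('scene','s3')
a=s['color'][135:300,200:400];cv2.imwrite('pics/s3c.png',cv2.resize(a,None,fx=3.5,fy=3.5,interpolation=3))
w=pickle.load(open('pics/w2.pkl','rb'))
for th in [.9,.96,1.]:
  print(th,proj(w,D2W(V,[lidpt(th,.09,0),lidpt(th,.08,.039),lidpt(th,.08,-.039),lidpt(th,.0,.039),lidpt(th,.0,-.039)])).round(0).tolist())
print(proj(w,[[.498,.0896,.3308],[.495,.08,.266]]))
"
```

```text
0.9 [[240.0, 214.0], [247.0, 164.0], [250.0, 255.0], [303.0, 157.0], [302.0, 230.0]]
0.96 [[245.0, 215.0], [252.0, 165.0], [254.0, 256.0], [303.0, 157.0], [302.0, 230.0]]
1.0 [[248.0, 216.0], [255.0, 165.0], [257.0, 257.0], [303.0, 157.0], [302.0, 230.0]]
[[278.56598725 236.71229813]
 [266.84379585 209.05789698]]
```

View pics/w3.png

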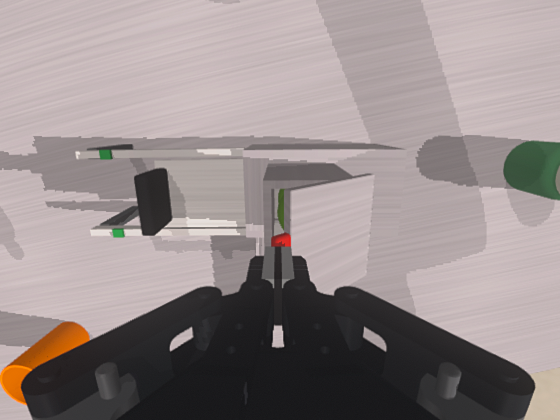

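View pics/s3c.png

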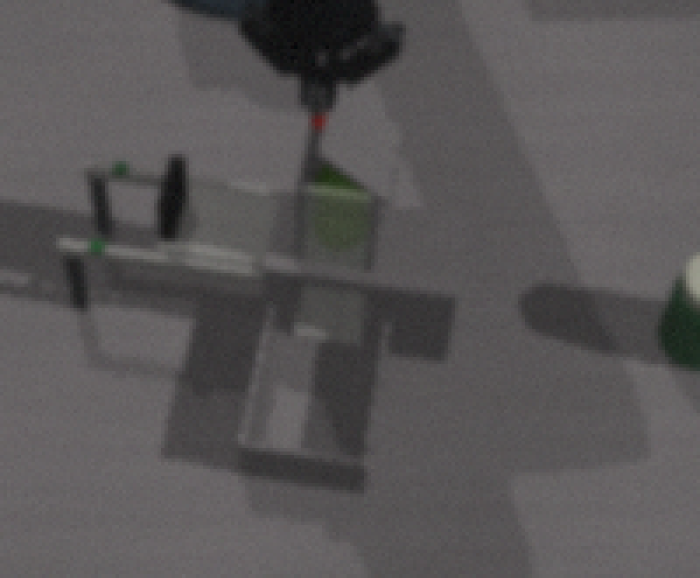

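```bash
python3 -c "
from mv import *
w=pickle.load(open('pics/w3.pkl','rb'));d=pickle.load(open('pics/d3.pkl','rb'));s=pickle.load(open('pics/s3.pkl','rb'))
print(V)
for th in [.9,1.,1.1,1.2,1.3]:
  P=D2W(V,[lidpt(th,.09,0),lidpt(th,.08,.039),lidpt(th,.08,-.039),lidpt(th,.0,.039),lidpt(th,.0,-.039)])
  print(th,P[0].round(3),proj(w,P).round(0).tolist(),((proj(d,P)-[200,100])*2.5).round(0).tolist(),((proj(s,P[:1])-[200,135])*3.5).round(0))
T=[[.4881,.0547,.2365]]
print(proj(w,T),(proj(d,T)-[200,100])*2.5,(proj(s,T)-[200,135])*3.5)
for f,o,k in [('w3',(200,150),4),]:
  a=cv2.imread('pics/w3.png')[150:300,200:390];cv2.imwrite('pics/w3c.png',cv2.resize(a,None,fx=4,fy=4,interpolation=3))
"
```

```text
[0.49263005 0.07541973 1.37058885]
0.9 [0.489 0.06  0.286] [[291.0, 274.0], [303.0, 194.0], [301.0, 330.0], [368.0, 173.0], [360.0, 275.0]] [[247.0, 238.0], [276.0, 266.0], [211.0, 231.0], [239.0, 345.0], [176.0, 308.0]] [[325.  97.]]
1.0 [0.491 0.067 0.292] [[306.0, 280.0], [318.0, 196.0], [313.0, 335.0], [368.0, 173.0], [360.0, 275.0]] [[242.0, 237.0], [271.0, 265.0], [206.0, 230.0], [239.0, 345.0], [176.0, 308.0]] [[334.  94.]]
1.1 [0.492 0.075 0.296] [[324.0, 284.0], [335.0, 198.0], [327.0, 340.0], [368.0, 173.0], [360.0, 275.0]] [[237.0, 238.0], [267.0, 266.0], [201.0, 230.0], [239.0, 345.0], [176.0, 308.0]] [[344.  92.]]
1.2 [0.494 0.083 0.3  ] [[344.0, 288.0], [352.0, 199.0], [342.0, 345.0], [368.0, 173.0], [360.0, 275.0]] [[231.0, 239.0], [262.0, 267.0], [196.0, 231.0], [239.0, 345.0], [176.0, 308.0]] [[355.  90.]]
1.3 [0.496 0.091 0.303] [[364.0, 291.0], [371.0, 201.0], [358.0, 348.0], [368.0, 173.0], [360.0, 275.0]] [[225.0, 240.0], [256.0, 269.0], [190.0, 233.0], [239.0, 345.0], [176.0, 308.0]] [[366.  89.]]
[[279.88124865 237.12708782]] [[249.83399507 277.56675913]] [[316.95125627 136.64387886]]
```

View pics/w3c.png

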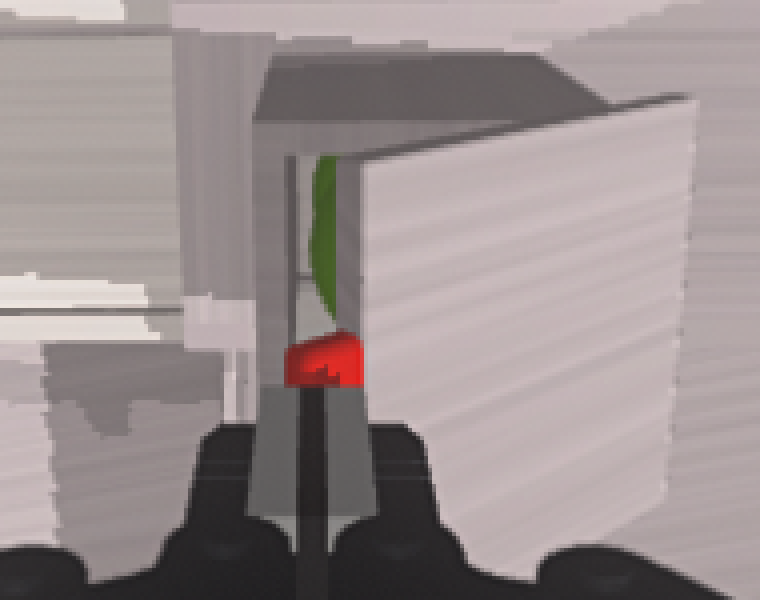

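Emit:
{"fn": "step_arm", "kwargs": {
  "increments": [1,0,-0.05,0,0,1,0,-0.1,0,0,1,0,-0.1,0,0,1,0,0,0,0]
}}

```text
clock: 7.65
tcp_pos: [0.4892, 0.0573, 0.3132]
eef_rot: [-0.703, 0.071, -0.075, 0.704]
contact_force: [1.3, 0.4, -0.6]
grip_width: 0.0001
```

```bash
python3 -c "
from mv import *
plan([.02,0,.3])
d0=pickle.load(open('pics/d2.pkl','rb')); print(proj(d0,[[.498,.0896,.3308]]))
w=snap('wrist','w4');s=snap('side','d4')
a=s['color'][100:340,200:430];cv2.imwrite('pics/d4c.png',cv2.resize(a,None,fx=2.5,fy=2.5,interpolation=3))
t=r.state()['tcp_pos'];print(proj(w,[t]),(proj(s,[t])-[200,100])*2.5)
for th in [.6,.7,.8,.9,1.]:
  P=D2W(V,[lidpt(th,.09,0),lidpt(th,.08,.039),lidpt(th,.08,-.039)])
  print(th,P[0].round(3),proj(w,P).round(0).tolist(),((proj(s,P)-[200,100])*2.5).round(0).tolist())
"
```

```text
tcp [0.4892 0.0573 0.3132] clock 7.65 F [ 1.3  0.4 -0.6] w 0.0001 q [0.12 0.17 0.2  1.59 0.   0.32]
target [0.4966 0.095  0.3   ] twist share -0.007 shift share now-axes [-0.002  0.044  0.128] after twist [-0.001  0.044  0.128]
axes cols [[0.979, 0.006, 0.204], [-0.204, 0.001, 0.979], [0.005, -1.0, 0.002]]
[[289.36062033 185.45916022]]
[[278.07243117 233.56934275]] [[250.21433725 216.69544016]]
0.6 [0.486 0.042 0.267] [[259.0, 216.0], [268.0, 167.0], [270.0, 257.0]] [[259.0, 246.0], [286.0, 272.0], [222.0, 238.0]]
0.7 [0.487 0.047 0.274] [[265.0, 218.0], [274.0, 168.0], [275.0, 260.0]] [[256.0, 242.0], [283.0, 269.0], [219.0, 235.0]]
0.8 [0.488 0.053 0.281] [[273.0, 221.0], [282.0, 169.0], [282.0, 263.0]] [[252.0, 240.0], [280.0, 267.0], [215.0, 232.0]]
0.9 [0.489 0.06  0.286] [[282.0, 223.0], [290.0, 170.0], [289.0, 266.0]] [[247.0, 238.0], [276.0, 266.0], [211.0, 231.0]]
1.0 [0.491 0.067 0.292] [[292.0, 226.0], [299.0, 170.0], [298.0, 269.0]] [[242.0, 237.0], [271.0, 265.0], [206.0, 230.0]]
```

View pics/w4.png

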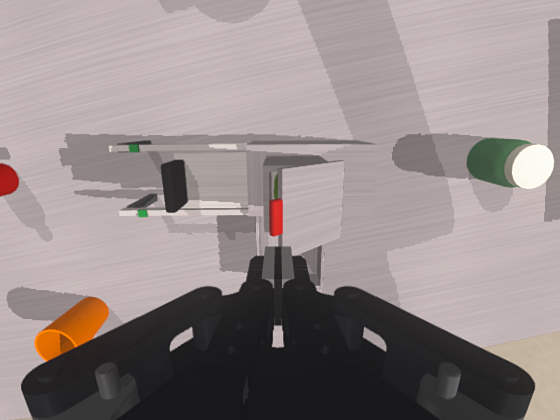

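View pics/d4c.png

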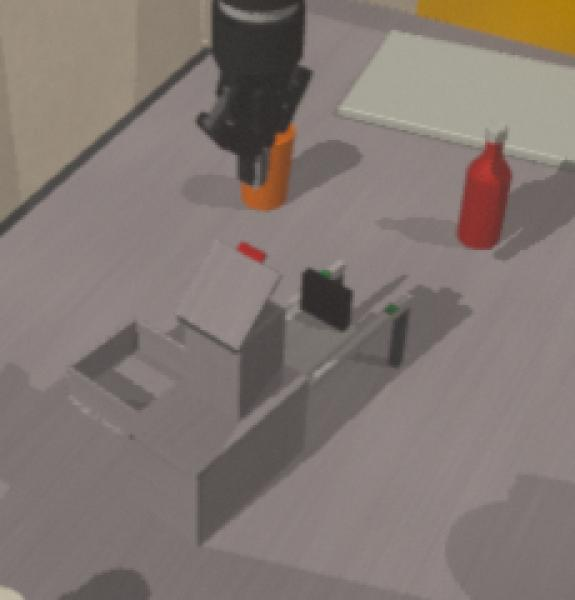

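```bash
python3 -c "
from mv import *
s=snap('scene','s4')
t=r.state()['tcp_pos'];print(t,proj(s,[t]))
a=s['color'][110:230,220:380];cv2.imwrite('pics/s4c.png',cv2.resize(a,None,fx=5,fy=5,interpolation=3))
d=pickle.load(open('pics/d4.pkl','rb'));a=d['color'][90:240,220:380];cv2.imwrite('pics/d4c.png',cv2.resize(a,None,fx=4,fy=4,interpolation=3))
"
```

```text
[0.48774206 0.05721993 0.30921115] [[292.11339908 156.73931316]]
```

View pics/s4c.png

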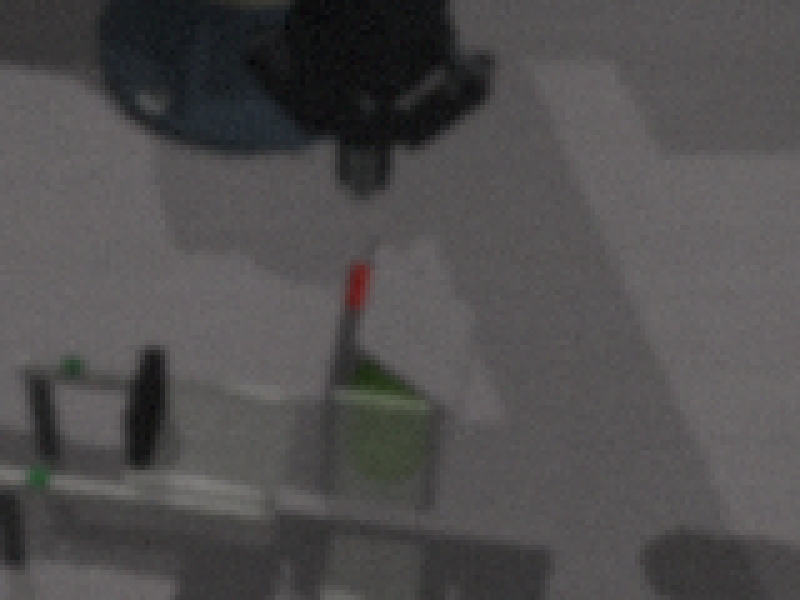

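View pics/d4c.png

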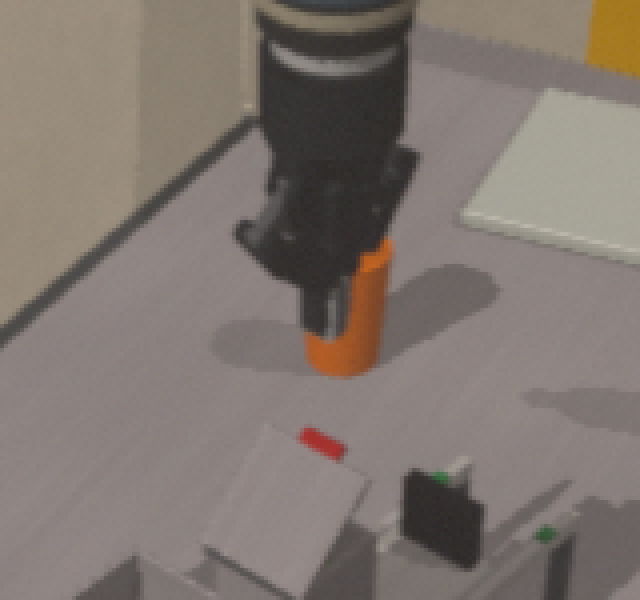

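```bash
python3 -c "
from mv import *
s=pickle.load(open('pics/s4.pkl','rb'));d=pickle.load(open('pics/d4.pkl','rb'))
f=lambda p:np.r_[(proj(s,[p])-[292.4,149.4])[0],(proj(d,[p])-[300,174.5])[0]]
o=least_squares(f,[.49,.06,.31]);print(o.x,o.fun)
t=r.state();print(t['tcp_pos'],t['clock'],t['q'])
# tip same from wrist & lid check by scene
f=lambda p:np.r_[(proj(s,[p])-np.array([359,265])/5-[220,110])[0],(proj(d,[p])-np.array([324,437])/4-[220,90])[0]]
o=least_squares(f,[.49,.06,.31]);print('tab',o.x,o.fun)
w=pickle.load(open('pics/w4.pkl','rb'));print(w['origin'],R.from_quat(w['rotation']).as_matrix().round(3))
"
```

```text
[0.49031847 0.05633907 0.3418932 ] [-0.24984416 -0.26201012 -0.24969333  0.17225746]
[0.48774206 0.05721993 0.30921115] 7.8 [1.16706687e-01 1.67834333e-01 1.87671368e-01 1.59095852e+00
 1.07654561e-04 3.22444013e-01]
tab [0.48341551 0.05839908 0.27707662] [ 0.3654091   0.36889794  0.35720191 -0.23612691]
[0.42044185 0.07079506 0.49401031] [[ 0.204 -0.94  -0.272]
 [ 0.979  0.197  0.055]
 [ 0.001 -0.277  0.961]]
```

```bash
python3 -c "
from mv import *
w=pickle.load(open('pics/w4.pkl','rb'))
for z in [.309,.325,.342]:
  for e in [-.011,.011]: print(z,e,proj(w,[[.489+e*.98,.0572-e*.2,z]]))
"
cat > z.py <<'E'
E
python3 - <<'E'
import cv2
a=cv2.imread('pics/w4.png')[220:360,190:370];cv2.imwrite('pics/w4c.png',cv2.resize(a,None,fx=4,fy=4,interpolation=3))
E
```

```text
0.309 -0.011 [[278.19323767 218.59172794]]
0.309 0.011 [[278.31432987 249.30302008]]
0.325 -0.011 [[278.27985197 226.5599541 ]]
0.325 0.011 [[278.40779158 259.53435956]]
0.342 -0.011 [[278.38974126 236.67425583]]
0.342 0.011 [[278.52549172 272.42596939]]
```

View pics/w4c.png

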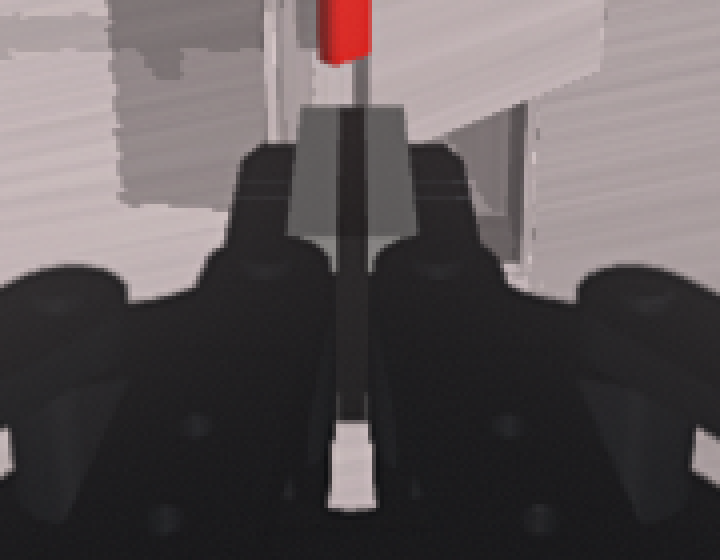

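Emit:
{"fn": "step_arm", "kwargs": {
  "increments": [1,0,0,0.05,0,1,0,0,0.045,0,1,0,0.08,0,0,1,0,0.08,0,0,1,0,0.08,0,0,1,0,0.015,0,0,1,0,0.015,0,0,1,0,0.015,0,0,1,0,0.015,0,0]
}}

```text
clock: 8.7
tcp_pos: [0.4942, 0.0854, 0.2203]
eef_rot: [-0.703, 0.072, -0.073, 0.704]
contact_force: [-0.5, 0.6, -0.8]
grip_width: 0.0002
```

```bash
python3 -c "
from mv import *
plan([.01,0,.183])
w=snap('wrist','w5');s=snap('side','d5')
a=s['color'][100:340,200:430];cv2.imwrite('pics/d5c.png',cv2.resize(a,None,fx=2.5,fy=2.5,interpolation=3))
"
```

```text
tcp [0.4942 0.0854 0.2203] clock 8.7 F [-0.5  0.6 -0.8] w 0.0002 q [ 0.17  0.19 -0.01  1.37  0.    0.38]
target [0.4946 0.0852 0.183 ] twist share -0.007 shift share now-axes [ 0.001  0.124 -0.   ] after twist [ 0.001  0.124 -0.   ]
axes cols [[0.979, 0.001, 0.204], [-0.204, 0.0, 0.979], [0.001, -1.0, 0.001]]
```

View pics/d5c.png

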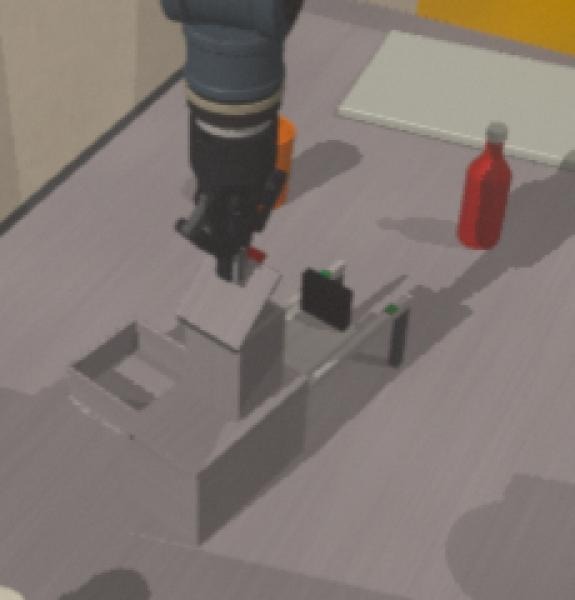

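Now the finger is in front of the upper face. Pressing down.

Emit:
{"fn": "step_arm", "kwargs": {
  "increments": [1,0,0.015,0,0,1,0,0.015,0,0,1,0,0.015,0,0,1,0,0.015,0,0,1,0,0.015,0,0,1,0,0,0,0]
}}

```text
clock: 9.4
tcp_pos: [0.4935, 0.085, 0.1967]
eef_rot: [0.703, -0.073, 0.073, -0.703]
contact_force: [1.8, -0.3, -0.4]
grip_width: 0.0004
```

```bash
python3 -c "
from mv import *
plan([.01,0,.183])
w=snap('wrist','w5');s=snap('side','d5')
a=s['color'][100:340,200:430];cv2.imwrite('pics/d5c.png',cv2.resize(a,None,fx=2.5,fy=2.5,interpolation=3))
"
```

```text
tcp [0.4935 0.085  0.1967] clock 9.4 F [ 1.8 -0.3 -0.4] w 0.0004 q [ 0.17  0.2  -0.06  1.31 -0.    0.38]
target [0.4946 0.0852 0.183 ] twist share -0.007 shift share now-axes [0.003 0.046 0.002] after twist [0.003 0.046 0.001]
axes cols [[0.979, -0.0, 0.205], [-0.205, -0.0, 0.979], [-0.0, -1.0, -0.0]]
```

View pics/d5c.png

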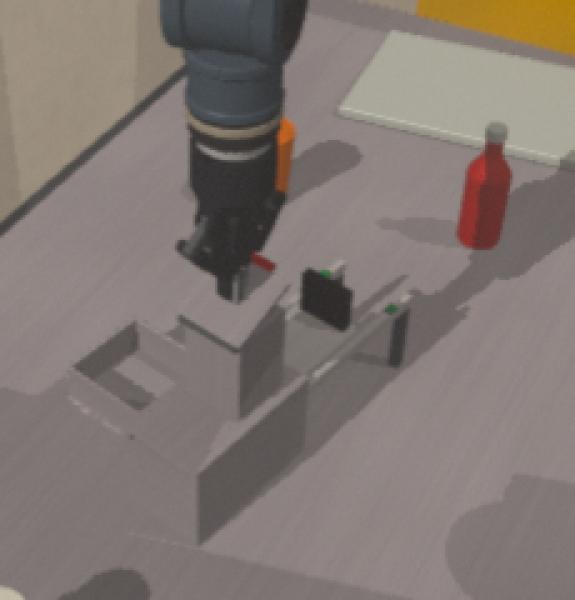

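Emit:
{"fn": "step_arm", "kwargs": {
  "increments": [1,0,0.015,0,0,1,0,0.015,0,0,1,0,0.01,0,0,1,0,0.005,0,0,1,0,0,0,0]
}}

```text
clock: 10.0
tcp_pos: [0.4936, 0.085, 0.1836]
eef_rot: [0.703, -0.073, 0.073, -0.703]
contact_force: [0.1, -0.8, 1.2]
grip_width: 0.0002
```

```bash
python3 -c "
from mv import *
plan([.01,0,.183])
w=snap('wrist','w6');s=snap('side','d6')
a=s['color'][100:340,200:430];cv2.imwrite('pics/d6c.png',cv2.resize(a,None,fx=2.5,fy=2.5,interpolation=3))
"
```

```text
tcp [0.4936 0.085  0.1836] clock 10.0 F [ 0.1 -0.8  1.2] w 0.0002 q [ 0.17  0.2  -0.09  1.28 -0.    0.38]
target [0.4946 0.0852 0.183 ] twist share -0.007 shift share now-axes [0.003 0.002 0.001] after twist [0.003 0.002 0.001]
axes cols [[0.979, -0.0, 0.205], [-0.205, -0.0, 0.979], [-0.0, -1.0, -0.0]]
```

View pics/d6c.png

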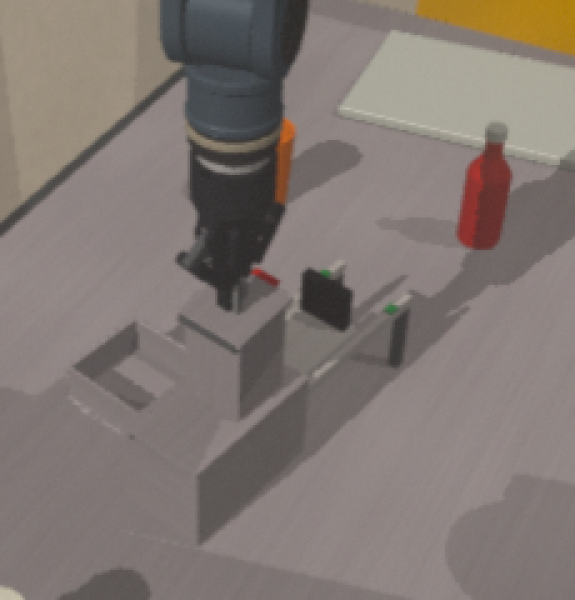

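Nearly shut, little force; a bit more, in small steps.

Emit:
{"fn": "step_arm", "kwargs": {
  "increments": [1,0,0.007,0,0,1,0,0.007,0,0,1,0,0,0,0]
}}

```text
clock: 10.4
tcp_pos: [0.4935, 0.085, 0.1794]
eef_rot: [0.703, -0.073, 0.073, -0.703]
contact_force: [0.3, -0.3, 0.8]
grip_width: 0.0
```

Emit:
{"fn": "step_arm", "kwargs": {
  "increments": [1,0,0.007,0,0,1,0,0,0,0]
}}

```text
clock: 10.6
tcp_pos: [0.4937, 0.0851, 0.1789]
eef_rot: [-0.703, 0.072, -0.073, 0.704]
contact_force: [-5.0, -2.6, 16.4]
grip_width: -0.0001
```

Emit:
{"fn": "step_arm", "kwargs": {
  "increments": [1,0,0.007,0,0,1,0,0,0,0]
}}

```text
clock: 10.8
tcp_pos: [0.4938, 0.0851, 0.1787]
eef_rot: [-0.703, 0.071, -0.074, 0.704]
contact_force: [-10.6, -3.4, 35.0]
grip_width: 0.0
```

Emit:
{"fn": "step_arm", "kwargs": {
  "increments": [1,0,-0.05,0,0,1,0,-0.1,0,0,1,0,-0.1,0,0,0,0,0,-0.11,0,-1,0,0,-0.11,0,-1,0,0,-0.11,0,-1,0,0,-0.11,0,-1,0,0,-0.09,0,-1,0,0,0,0]
}}

```text
clock: 11.7
tcp_pos: [0.4604, -0.0725, 0.2501]
eef_rot: [-0.703, 0.074, -0.073, 0.703]
contact_force: [-0.1, -0.4, 0.2]
grip_width: 0.0848
```

```bash
python3 -c "
from mv import *
plan([-.15,0,.079])
w=snap('wrist','w7');s=snap('side','d7');c=snap('scene','s7')
a=s['color'][150:330,200:430];cv2.imwrite('pics/d7c.png',cv2.resize(a,None,fx=3.2,fy=3.2,interpolation=3))
print(proj(w,D2W(V,[(-.21,.045,.103),(-.21,-.045,.103),(-.143,0,.153),(-.157,0,.153)])).round(0).tolist())
"
```

```text
tcp [ 0.4604 -0.0725  0.2501] clock 11.7 F [-0.1 -0.4  0.2] w 0.0848 q [-0.16  0.12 -0.02  1.43  0.    0.05]
target [ 0.4628 -0.0716  0.079 ] twist share -0.011 shift share now-axes [0.007 0.57  0.005] after twist [0.008 0.57  0.005]
axes cols [[0.978, -0.001, 0.207], [-0.207, 0.0, 0.978], [-0.001, -1.0, 0.0]]
[[225.0, 153.0], [229.0, 230.0], [287.0, 203.0], [273.0, 203.0]]
```

View pics/w7.png

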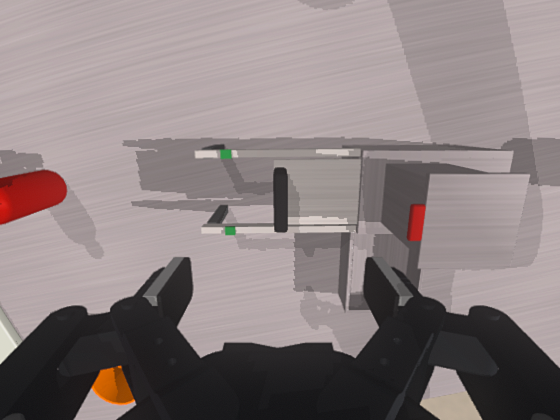

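View pics/d7c.png

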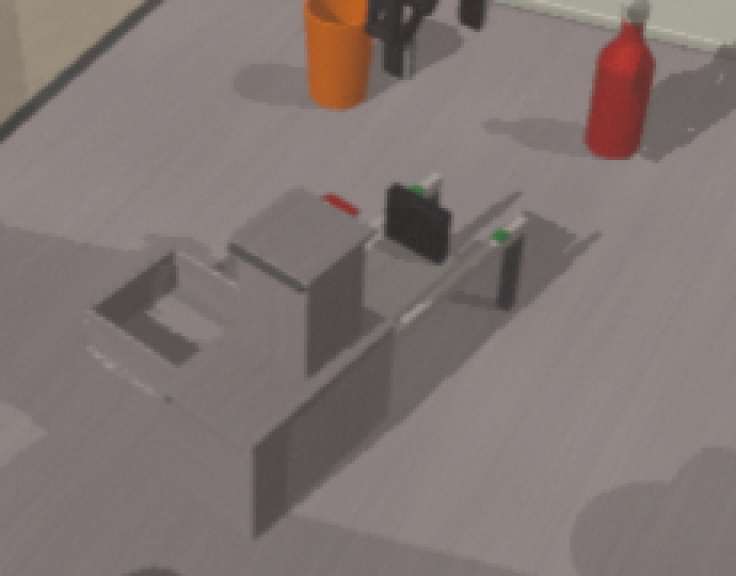

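Emit:
{"fn": "step_arm", "kwargs": {
  "increments": [-1,0.007,0.1,0.005,0,-1,0,0.1,0,0,-1,0,0.1,0,0,-1,0,0.1,0,0,-1,0,0.08,0,0,-1,0,0.04,0,0,-1,0,0,0,0]
}}

```text
clock: 12.55
tcp_pos: [0.4623, -0.0681, 0.0926]
eef_rot: [-0.703, 0.073, -0.071, 0.704]
contact_force: [-1.2, 1.4, 0.2]
grip_width: 0.0853
```

```bash
python3 -c "
from mv import *
plan([-.15,0,.079])
w=snap('wrist','w8');s=snap('side','d8')
a=s['color'][100:330,200:430];cv2.imwrite('pics/d8c.png',cv2.resize(a,None,fx=2.6,fy=2.6,interpolation=3))
"
```

```text
tcp [ 0.4623 -0.0681  0.0926] clock 12.55 F [-1.2  1.4  0.2] w 0.0853 q [-0.15  0.2  -0.33  1.04  0.    0.06]
target [ 0.4628 -0.0716  0.079 ] twist share -0.005 shift share now-axes [ 0.004  0.045 -0.011] after twist [ 0.004  0.045 -0.011]
axes cols [[0.979, -0.003, 0.203], [-0.203, 0.001, 0.979], [-0.004, -1.0, 0.0]]
```

View pics/w8.png

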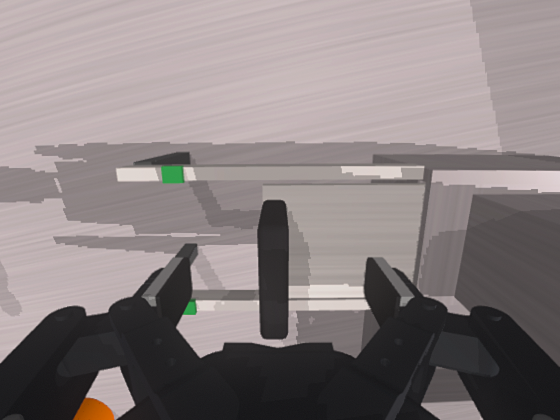

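View pics/d8c.png

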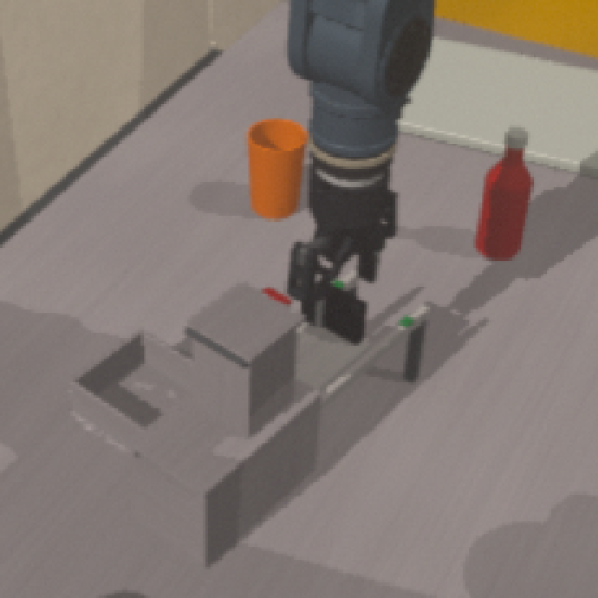

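Emit:
{"fn": "step_arm", "kwargs": {
  "grip_force": 70,
  "increments": [-1,0.004,0.02,-0.011,0,-1,0,0.02,0,0,1,0,0,0,0,1,0,0,0,0,1,0,0,0,0,1,0,0,0,0,1,0,0,0,0,1,0,0,0,0,1,0,0,0,0,1,0,0,0,0]
}}

```text
clock: 13.65
tcp_pos: [0.4642, -0.0726, 0.0827]
eef_rot: [-0.703, 0.072, -0.073, 0.704]
contact_force: [0.1, 2.0, 5.8]
grip_width: 0.0132
```

```bash
python3 -c "
from mv import *
plan([-.15,0,.079])
plan([-.21,0,.079])
w=snap('wrist','w9');s=snap('side','d9')
a=s['color'][100:330,200:430];cv2.imwrite('pics/d9c.png',cv2.resize(a,None,fx=2.6,fy=2.6,interpolation=3))
"
```

```text
tcp [ 0.4642 -0.0726  0.0827] clock 13.65 F [0.1 2.  5.8] w 0.0132 q [-0.16  0.21 -0.35  1.01  0.    0.05]
target [ 0.4628 -0.0716  0.079 ] twist share -0.007 shift share now-axes [-0.005  0.012  0.002] after twist [-0.005  0.012  0.002]
axes cols [[0.979, 0.001, 0.204], [-0.204, 0.001, 0.979], [0.0, -1.0, 0.001]]
tcp [ 0.4642 -0.0726  0.0827] clock 13.65 F [0.1 2.  5.8] w 0.0132 q [-0.16  0.21 -0.35  1.01  0.    0.05]
target [ 0.4509 -0.1304  0.079 ] twist share -0.007 shift share now-axes [-0.004  0.012 -0.198] after twist [-0.005  0.012 -0.198]
axes cols [[0.979, 0.001, 0.204], [-0.204, 0.001, 0.979], [0.0, -1.0, 0.001]]
```

View pics/w9.png

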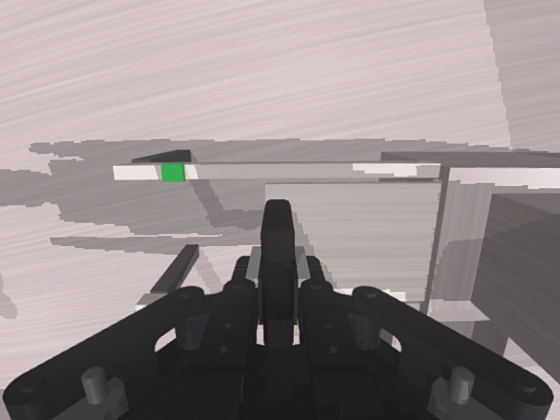

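View pics/d9c.png

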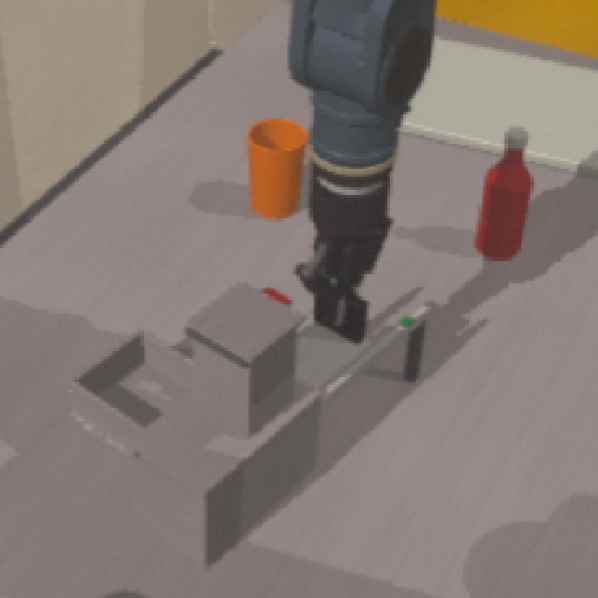

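Emit:
{"fn": "step_arm", "kwargs": {
  "increments": [1,0,0,-0.01,0,1,0,0,-0.02,0,1,0,0,-0.02,0,1,0,0,-0.02,0,1,0,0,-0.02,0,1,0,0,-0.02,0,1,0,0,-0.02,0,1,0,0,-0.02,0,1,0,0,-0.02,0,1,0,0,-0.02,0,1,0,0,-0.01,0,1,0,0,0,0,1,0,0,0,0]
}}

```text
clock: 15.05
tcp_pos: [0.4525, -0.1306, 0.0826]
eef_rot: [-0.703, 0.072, -0.073, 0.704]
contact_force: [1.8, 7.8, 4.9]
grip_width: 0.0134
```

```bash
python3 -c "
from mv import *
plan([-.21,0,.079])
w=snap('wrist','w10');s=snap('side','d10');c=snap('scene','s10')
a=s['color'][130:330,200:430];cv2.imwrite('pics/d10c.png',cv2.resize(a,None,fx=3,fy=3,interpolation=3))
a=c['color'][135:285,200:380];cv2.imwrite('pics/s10c.png',cv2.resize(a,None,fx=4,fy=4,interpolation=3))
print(proj(w,D2W(V,[(-.21,.045,.103),(-.21,-.045,.103),(-.203,.03,.153),(-.217,.03,.153)])).round(1).tolist())
"
```

```text
tcp [ 0.4525 -0.1306  0.0826] clock 15.05 F [1.8 7.8 4.9] w 0.0134 q [-0.28  0.21 -0.35  1.01  0.   -0.08]
target [ 0.4509 -0.1304  0.079 ] twist share -0.006 shift share now-axes [-0.006  0.012 -0.   ] after twist [-0.006  0.012 -0.   ]
axes cols [[0.979, 0.002, 0.204], [-0.204, 0.002, 0.979], [0.001, -1.0, 0.003]]
[[278.3, 170.3], [278.9, 312.0], [296.5, 225.5], [261.4, 225.6]]
```

View pics/w10.png

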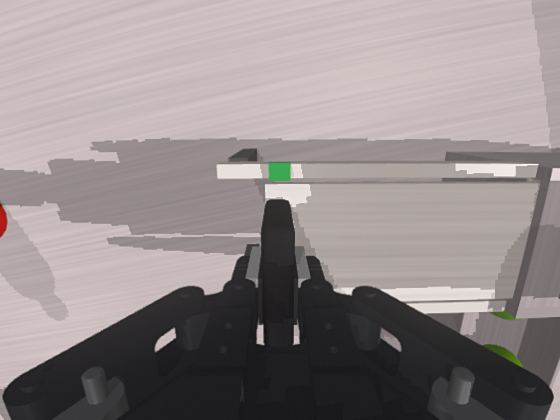

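View pics/d10c.png

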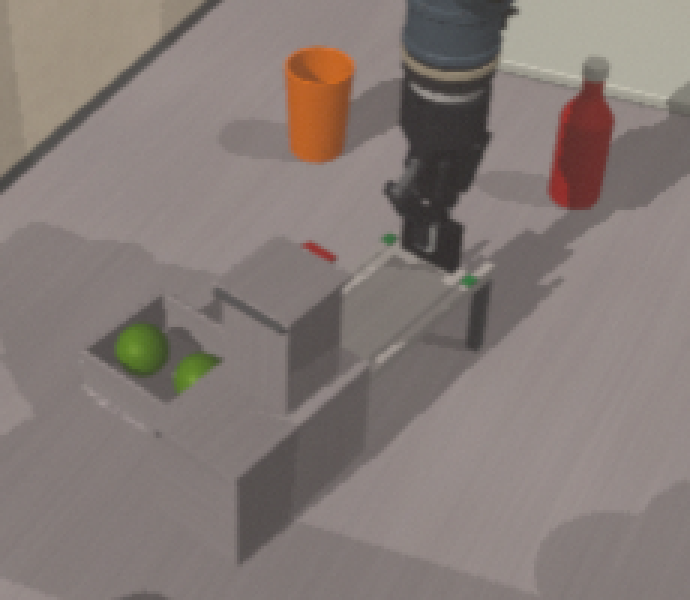

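View pics/s10c.png

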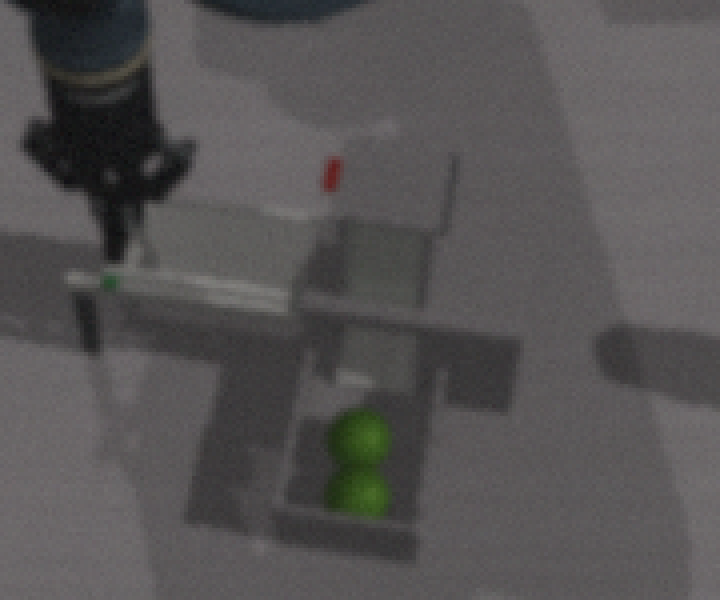

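Emit:
{"fn": "step_arm", "kwargs": {
  "increments": [1,0,0,0,0,1,0,0,0,0,1,0,0,0,0,1,0,0,0,0,1,0,0,0,0,1,0,0,0,0,1,0,0,0,0,1,0,0,0,0]
}}

```text
clock: 16.0
tcp_pos: [0.4526, -0.1305, 0.0827]
eef_rot: [-0.703, 0.072, -0.073, 0.704]
contact_force: [2.3, 7.5, 3.0]
grip_width: 0.0131
```

```bash
python3 -c "
from mv import *
plan([-.21,0,.079])
w=snap('wrist','w11');c=snap('scene','s11')
a=np.vstack([cv2.resize(w['color'][140:350,180:380],None,fx=1.8,fy=1.8,interpolation=3)[:, :360],cv2.resize(c['color'][165:275,230:350],None,fx=3,fy=2,interpolation=3)[:, :360]]);cv2.imwrite('pics/w11c.png',a)
"
```

```text
tcp [ 0.4526 -0.1305  0.0827] clock 16.0 F [2.3 7.5 3. ] w 0.0131 q [-0.28  0.21 -0.34  1.01  0.   -0.08]
target [ 0.4509 -0.1304  0.079 ] twist share -0.006 shift share now-axes [-0.006  0.012 -0.001] after twist [-0.006  0.012 -0.001]
axes cols [[0.979, 0.002, 0.203], [-0.203, 0.002, 0.979], [0.001, -1.0, 0.003]]
```

View pics/w11c.png

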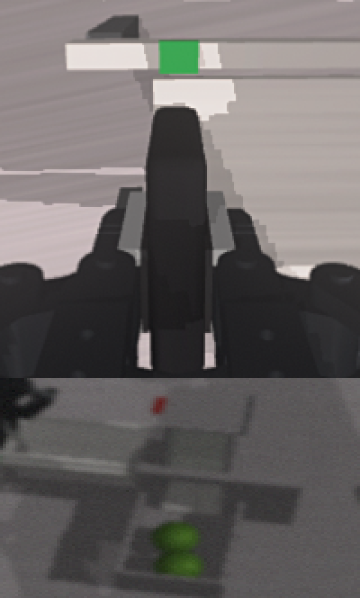

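The grip is level with the marks (offset about 1 mm), the limes are at rest in the tray, and the pose is steady, so I'm handing in.

```bash
python3 -c "
from station import r
print(r.close_job())"
```

```text
the job is handed in; nothing more can be done
None
```

I pressed the lid fully shut, then pulled the slide out by its grip to the green marks. Both limes ran down into the catch tray. I handed the job in at about 16 s with the gripper still holding the slide at the marks.

**Last checks**
- **Limes:** the scene picture shows both at rest in the tray.
- **Lid:** it looks flat in the pictures. When I pressed it, it met a firm stop at about 35 N.
- **Grip:** it stands within about 1 mm of level with the marks in the wrist picture. The pose held steady over the last second, with about 8 N of spring pull, the grip force set at 70 N and the fingers 13 mm apart.
- **Sauce bottle, jar and beaker:** I kept the arm clear of all three and noticed no contact with them, but I did not re-measure their positions at the end.

**What disagreed or went wrong**
- **Finger height:** the real fingertips stood about 35 mm higher than the reported tool position. The pictures and the contact with the shut lid (37 mm) both showed this, and I used the corrected height for the grasp.
- **First lid press:** because of that offset and a landing spot too near the lid's free end, the finger pushed on the end of the red tab with about 30 N. I backed off and pressed again on the upper face, and that closed the lid.

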